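# Back a thin tile in the reflectance reader and hold it flush for the reading

## Task

The white tile in the three-bay reflectance reader is too thin for its bay: take the backing plate out of its rest by its red handle and slide it, upright, right down into the gap behind the white tile, the only gap wide enough for it; do not force it in at the other two bays or press hard enough to crack the tile. Then push the tile with the plate, against its sprung seal, until it sits flush on the reader's black face. Finish while still holding the plate there with the tile firmly pressed flush, since the seal pushes it off again if you let go, and leave the two mounted standards, the flask and the pen where they are.

Things in the scene. Friction and masses are not known exactly. Their poses are not given: they have to be found in the camera images.
- reader: Reader: low white box fixed on the bench, 62 mm tall, 174 mm wide (y), with three open-topped bays in a row before its upright black face. Origin at bench level in the plane of that face, in line with the middle bay; x points from the bays into the reader (the way tiles are pressed), z up. The box takes x = 0 to 86 mm. Bay floors: z = 12 mm. Bays centred at y = +54, 0, -54 mm
- bay_middle (a point): Centre of the middle bay's floor, at the foot of the black face, axes as the reader's. Every bay is 48 mm wide (y) between dividers 30 mm tall, and 36 mm deep, from the black face (x = 0) back to a grey fence (x = -36 to -46 mm) 34 mm tall above the floor
- seal_middle (a point): Centre of the middle bay's seal where it meets the black face, 26 mm above the bay floor. In each bay such a round black rubber seal, 30 mm across, stands 5 mm out of the face and is pushed in by the tile until level with it; its spring gives about 1.5 N at first and 4 N when level, so a steady push of 5 to 20 N holds the tile flush
- white_tile: White ceramic tile standing loose on edge in any one of the three bays: 8 mm thick (x), 44 mm wide (y), 50 mm tall. Origin at the middle of the foot of the face that looks at the seal; the tile extends 8 mm from it in -x; z up. It starts about 6 mm off the black face, perhaps a little askew; when flush its origin is at x = 0 in the reader's frame
- thick_standard: Mounted standard in a blue block, 29 mm thick (x), 44 mm wide, 50 mm tall, standing in another bay, which it fills. Origin like the white tile's (foot of the face towards the port, block extends in -x)
- slim_standard: Mounted standard in an orange block, 26 mm thick (x), 44 mm wide, 50 mm tall, standing in the remaining bay; the gap behind it is only about 4 mm. Origin like the white tile's
- backing: Backing plate (spacer), about 110 g, upright in its rest: a black blade 14 mm thick (x), 40 mm wide (y), 62 mm tall with a slightly tapered foot, and on it a red handle 14 mm thick (x), 30 mm wide (y), from 62 to 116 mm above the foot. Origin at the centre of its underside, z up; it is the same both ways round
- rest: Grey block fixed on the bench, 52 x 76 mm and 30 mm tall, with a slot 24 mm deep that takes the foot of the backing plate with 1.5 mm of play on each side. Origin at the centre of its underside; x across the slot, y along it, slot floor 6 mm above the origin
- beam (a point): Point on the underside of a fixed light-grey overhead beam that runs all along the bench parallel to world x (26 mm wide, 48 mm tall, from 416 to 464 mm above the bench). All the work lies to its left (+y); a hand that starts to its right must pass over it
- flask: Glass conical flask, 92 mm across, 124 mm tall, standing loose on the bench, nearer to the robot than the reader; origin at the centre of its underside. A bystander
- pen: Green felt pen, 135 mm long, 15 mm thick, lying loose on the bench to the right of the bays; origin under its middle. A bystander
Not all that is in view belongs to the job. Several things have the shape of the rest; the one meant has the colours described above. Leave any green or purple look-alike of the slim_standard alone.

How it is judged:
By the outcome, as a careful person would: the job done as asked, in the order asked, and still so for the second after the job is handed in, while the arm keeps its last pose, push and grip.
It also fails if it takes over 45 s, if anything falls off the work surface, if the arm or the gripper's body presses on something with over 40 N, if the wrist force passes 120 N, or if a joint passes its speed limit or range.

## Robot

A 7-joint arm with a two-finger parallel gripper is mounted at the origin on the work surface; the furniture and walls round the work are solid. World frame = base frame: x ahead of the robot, y to its left, z up, the work surface at z = 0. Lengths are in m, angles in rad, forces in N, time in s.
With the tool pointing down it reaches from about 0.4 to 0.875 m from the base axis. Payload 19.3 kg.
Tool frame: the origin (TCP) lies on the centre line of the jaws, within the pads' length; the fingertips stand 14 mm ahead of it and the grasp point (between the pads) lies 5 mm behind it; y points along the fingers, z is the direction in which the jaws open and shut, and the axes are right-handed (so a half turn about y gives the same grasp; the last joint's range is limited). The gripper opens to 85 mm and grips with 20 to 120 N. Pads are 22 mm wide; open, the fingers measure 114 mm over their backs; the gripper's body (76 mm by 85 mm) begins 54 mm behind the grasp point. The pads swing forward as they close: fully open they stand 13 mm farther back than shut.
Start: joints at [1.239, 0.521, -0.036, 1.599, 0.021, 1.021, -0.113], TCP at [0.162, -0.604, 0.208] pointing down, gripper open.
Joint ranges: [-2.91, 2.91], [-0.3, 2.13], [-1.5, 1.42], [0.17, 2.43], [-1.26, 4.41], [0.16, 1.93], [-2.52, 2.52]. Speed limits (rad/s): [1.89, 1.89, 2.39, 2.39, 3.01, 3.01, 3.01].

## Interface

Orientations are given as a rotation vector (axis times angle).
In Python, from workcell import r gives the robot as it stands.
- The arm moves only by the shell command python3 -m creep 'ROWS' [OPENING] [FORCE]. ROWS is a JSON object of lists of equal length, an entry for each row: "xyz": the shift along the tool's x, y, z in cm, a list of three; "spin": the turn about the tool's y in degrees. In form: {"xyz": [[x, y, z], ...], "spin": [spin, ...]}. A call has 1 to 5 rows; each row is the pose to reach, as a shift and turn from the pose commanded when the call began, along the tool's axes at that moment; what a row does not reach only later rows make up. A row lasts 1/8 s, in which the tool goes at most 62.5 mm and 10.7 degrees, less where a joint would pass 70% of its speed; a pose out of reach is approached as far as the arm can. A call with a gripper value outside its range is refused whole. OPENING is the closure, from -1 (fully open) to 1 (shut), so that 0 is half open, set as the call begins (- or left out, the last holds). The fingers move at their own pace and stop on an object; FORCE is the grip in N (left out, the last holds). Time passes only in rows, so rows that repeat a pose let the fingers close. It gives the time, the measured TCP pose, the force and the opening at its end, in the units of the state.
- r.get_obs(): the state, without advancing time (a new reading comes with each control period).
- r.read_camera(name): name is "scene" or "side" or "wrist"; returns the picture (420x560x3 uint8, red, green, blue); there is no depth.
- r.camera_params(name): a dict with "K" (3x3 intrinsics, pixels), "T" (4x4, takes a point from camera to world coordinates). Camera axes: x right, y down, z forward; pixel columns grow to the right and rows downward; lengths in m; the calibration is good to about 2 mm. The wrist camera is an equidistant fisheye: a pixel r from the principal point sees the ray r / f radians off the axis. A picture is of the moment at which its call begins: read the wrist's pose just before it. camera_params takes no time and is no camera call; for the wrist camera it gives the pose at the moment of the call.
- r.job_done(): hands the job in, once; it reports no verdict.
Trained networks look in the newest picture that a camera, given by its name, has taken for a name from the list of things; names that differ only in an ending like _2 or _b are one class to them, and where a whole thing is asked for, a point or a joint stands for the part that bears it (a point fixed in the world has none). Each returns a list of dicts, best first, with "score" (0 to 1); they miss things now and then, are a little off and sometimes report something else, mostly with a low value. They report only what shows in the picture. A call takes as long as a camera call. They do not tell look-alikes from the thing itself.
- r.regions_of(query, camera): "region" (420x560 bool, what is visible of it) and "rect" ([left, top, right, bottom] in pixels, round what is visible of it).
- r.tip_of(query, camera): "position" ([column, row] in pixels: a listed point, or the origin of a listed thing).
The state is a dict: "time": time; "joint_positions": joint angles; "dq": joint speeds; "effort": joint torques, N m; "ee_pos": TCP position; "ee_rot": TCP orientation; "contact_force": force on the tool from outside, world axes, zero at the start; "moment": the same for the moment, N m; "grip_width": finger opening in m.
Only numpy, scipy, OpenCV 4.12 (cv2) and the standard library are available. Lean on these libraries where they do the work, as an engineer would, in place of code of your own. Each camera call takes 0.05 s, during which the arm holds its last target. There are 200 camera calls.

## Working session

There is one attempt and no reset: what is moved stays moved. The work goes in short steps, Python scripts to look and compute and a shell command to move; the robot and the scene stay as the last step left them, time stands still between calls to the robot, and variables do not carry over. Pictures are saved under pics/ and viewed, about 8 in all and at most 12, crops included, and the job is handed in when it is done.

```bash
ls; mkdir -p pics; cat > h.py <<'E'
import numpy as np,cv2
from scipy.spatial.transform import Rotation as R
from workcell import r
def ray(cam,px,P=None):
    P=P or r.camera_params(cam);K=np.array(P["K"]);T=np.array(P["T"])
    a=np.array([(px[0]-K[0,2])/K[0,0],(px[1]-K[1,2])/K[1,1]])
    if cam=="wrist":
        t=np.hypot(*a);d=np.array([*(a/max(t,1e-9)*np.sin(t)),np.cos(t)])
    else: d=np.array([*a,1.])
    return T[:3,3],T[:3,:3]@(d/np.linalg.norm(d))
def atz(cam,px,z,P=None):
    o,d=ray(cam,px,P);return o+d*(z-o[2])/d[2]
def tri(rays):
    A=0;b=0
    for o,d in rays:
        M=np.eye(3)-np.outer(d,d);A=A+M;b=b+M@o
    p=np.linalg.solve(A,b);return p,[np.linalg.norm((np.eye(3)-np.outer(d,d))@(p-o)) for o,d in rays]
def proj(cam,p,P=None):
    P=P or r.camera_params(cam);K=np.array(P["K"]);T=np.array(P["T"])
    c=T[:3,:3].T@(np.array(p)-T[:3,3])
    if cam=="wrist":
        n=np.hypot(c[0],c[1]);t=np.arctan2(n,c[2]);a=c[:2]/max(n,1e-9)*t
    else: a=c[:2]/c[2]
    return [K[0,0]*a[0]+K[0,2],K[1,1]*a[1]+K[1,2]]
def save(cam,name):
    im=r.read_camera(cam);cv2.imwrite("pics/"+name+".png",im[:,:,::-1]);return im
def local(dw):  # world shift m -> tool axes cm
    return (R.from_rotvec(r.get_obs()["ee_rot"]).as_matrix().T@np.array(dw)*100).round(2)
E
python3 - <<'E'
from h import *
o=r.get_obs();print({k:np.round(v,3) for k,v in o.items()});print(R.from_rotvec(o["ee_rot"]).as_matrix().round(2))
ims=[]
for c in("scene","side"):
    ims.append(save(c,c+"0"));P=r.camera_params(c);print(c,np.array(P["T"])[:3].round(3).tolist(),np.array(P["K"])[0,0])
    for q in("reader","bay_middle","seal_middle","white_tile","thick_standard","slim_standard","backing","rest","flask","pen","beam"):
        t=r.tip_of(q,c); print(q,[(np.round(x["position"]).tolist(),round(x["score"],2)) for x in t[:4]])
cv2.imwrite("pics/both.png",cv2.resize(np.vstack(ims),(560,840))[:,:,::-1])
E
```

```text
pics
{'time': np.float64(0.0), 'joint_positions': array([ 1.239,  0.522, -0.036,  1.6  ,  0.021,  1.021, -0.113]), 'dq': array([-0.   ,  0.001, -0.   , -0.002,  0.001,  0.001,  0.   ]), 'effort': array([ 1.0000e-03, -9.2712e+01,  1.9810e+00, -3.6994e+01,  1.8000e-02,
        8.0000e-03, -0.0000e+00]), 'ee_pos': array([ 0.162, -0.603,  0.207]), 'ee_rot': array([-0.274,  2.083, -2.081]), 'contact_force': array([ 0.432,  0.012, -0.319]), 'moment': array([-0.021, -0.02 , -0.045]), 'grip_width': np.float64(0.086)}
[[-0.97 -0.    0.26]
 [-0.26  0.   -0.97]
 [ 0.   -1.   -0.  ]]
scene [[0.914, -0.246, 0.322, 0.114], [-0.405, -0.556, 0.726, -1.012], [0.001, -0.794, -0.608, 1.068]] 513.0881004686743
reader [([315.0, 296.0], 0.88)]
bay_middle [([316.0, 292.0], 0.87)]
seal_middle [([314.0, 286.0], 0.91), ([304.0, 340.0], 0.34)]
white_tile [([299.0, 306.0], 0.61)]
thick_standard [([317.0, 294.0], 0.75), ([316.0, 291.0], 0.36)]
slim_standard [([356.0, 268.0], 0.66), ([369.0, 304.0], 0.66), ([333.0, 286.0], 0.62)]
backing [([240.0, 288.0], 0.52)]
rest [([256.0, 316.0], 0.83), ([240.0, 283.0], 0.66), ([190.0, 223.0], 0.43)]
flask [([245.0, 366.0], 0.75)]
pen [([304.0, 338.0], 0.64)]
beam [([304.0, 340.0], 0.19)]
side [[0.998, -0.022, 0.057, 0.516], [-0.059, -0.624, 0.779, -0.828], [0.018, -0.781, -0.624, 0.902]] 382.1041587452913
reader [([284.0, 291.0], 0.6), ([284.0, 294.0], 0.47)]
bay_middle [([284.0, 296.0], 0.97)]
seal_middle [([283.0, 290.0], 0.88)]
white_tile [([263.0, 297.0], 0.67)]
thick_standard [([280.0, 292.0], 0.63), ([219.0, 270.0], 0.49)]
slim_standard [([333.0, 282.0], 0.78), ([298.0, 295.0], 0.67), ([329.0, 317.0], 0.55), ([189.0, 339.0], 0.35)]
backing [([285.0, 293.0], 0.56), ([190.0, 340.0], 0.49), ([222.0, 266.0], 0.43)]
rest [([224.0, 267.0], 0.77), ([223.0, 300.0], 0.67), ([282.0, 293.0], 0.24)]
flask [([261.0, 298.0], 0.69), ([189.0, 340.0], 0.56)]
pen [([252.0, 335.0], 0.48)]
beam []
```

```bash
python3 - <<'E'
import cv2,numpy as np
a=cv2.imread("pics/scene0.png")[180:400,140:420];b=cv2.imread("pics/side0.png")[200:400,130:400]
cv2.imwrite("pics/v1.png",cv2.resize(a,(784,600)[:2],interpolation=cv2.INTER_CUBIC));cv2.imwrite("pics/v2.png",cv2.resize(b,None,fx=2.8,fy=2.8,interpolation=cv2.INTER_CUBIC))
from h import *
pr={k:[ray("scene",s),ray("side",t)] for k,s,t in [("bay",(316,292),(284,296)),("seal",(314,286),(283,290)),("white",(299,306),(263,297)),("slim",(333,286),(298,295)),("back",(240,288),(222,266)),("rest1",(256,316),(223,300)),("rest2",(240,283),(224,267)),("flask",(245,366),(189,340)),("pen",(304,338),(252,335))]}
for k,v in pr.items(): p,e=tri(v);print(k,p.round(3),np.round(e,3))
E
```

```text
bay [ 0.607 -0.14   0.019] [0.005 0.005]
seal [ 0.604 -0.131  0.036] [0.005 0.005]
white [ 0.548 -0.143  0.005] [0.005 0.005]
slim [ 0.642 -0.169  0.057] [0.004 0.004]
back [ 0.425 -0.01  -0.001] [0.003 0.003]
rest1 [ 0.431 -0.124 -0.013] [0.003 0.003]
rest2 [ 0.43  -0.004  0.   ] [0.006 0.006]
flask [ 0.348 -0.254 -0.017] [0.003 0.003]
pen [ 0.514 -0.253  0.001] [0.002 0.002]
```

View pics/v1.png

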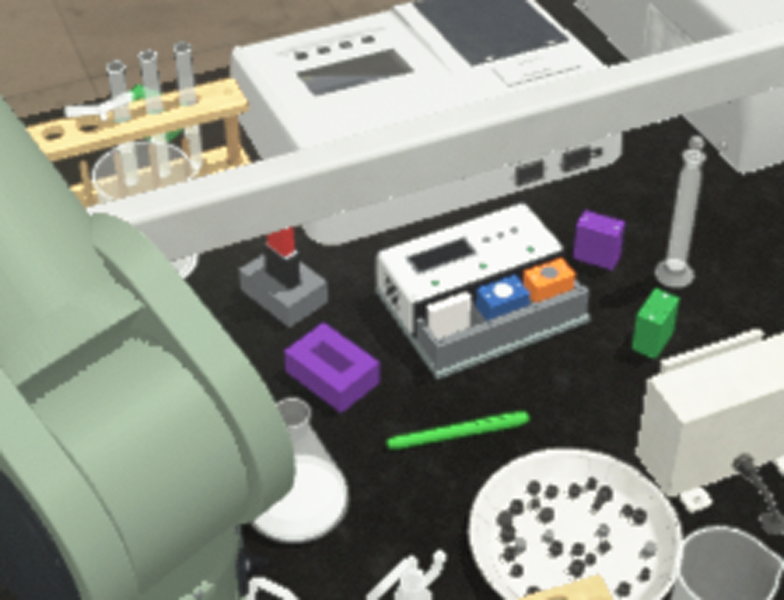

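View pics/v2.png

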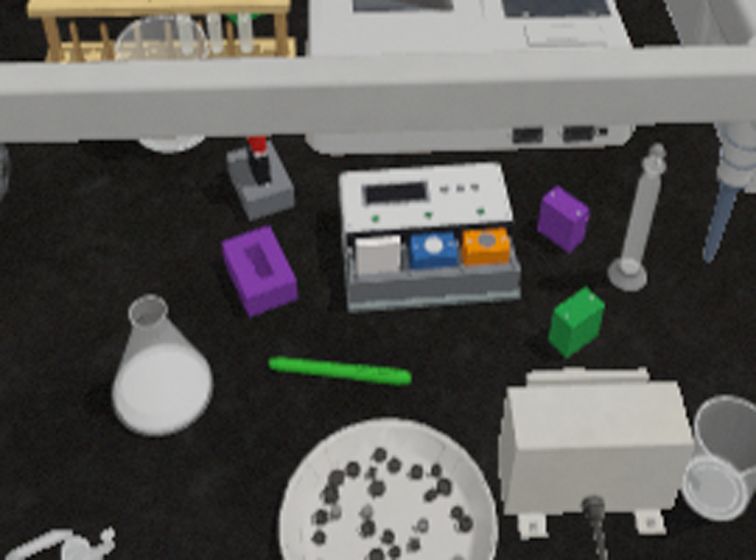

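The first view shows the white tile in the left bay at (448,315), the blue block in the middle and the orange block on the right. The side view agrees, with the tile at (378,253).

There are two rest shapes: grey at (283,285), which holds the black blade and red handle, and purple at (332,365), which is a look-alike. The grey one is meant. The green and purple blocks on the right are decoys.

Next I'll work out the coarse geometry.

```bash
python3 - <<'E'
from h import *
s=lambda x,y:(130+x/2.8,200+y/2.8)
c=lambda x,y:(140+x/2.8,180+y*220/600)
print("beam lower edge z.416 side",atz("side",s(10,142),.416).round(3),atz("side",s(740,120),.416).round(3),"upper near z.464",atz("side",s(10,68),.464).round(3),atz("side",s(740,48),.464).round(3))
print("beam scene",atz("scene",c(200,262),.416).round(3),atz("scene",c(700,97),.416).round(3))
for n,p,z in [("fence footL",(348,310),0),("footR",(520,293),0),("backL",(338,172),.062),("backR",(498,163),.062),("faceL",(344,230),.062),("faceR",(512,222),.062),("tile topL near",(356,242),.062),("tile topR near",(400,240),.062)]:
    print(n,atz("side",s(*p),z).round(3))
for n,p,z in [("footL",(437,376),0),("footR",(588,320),0),("faceL",(413,305),.062),("faceR",(565,255),.062),("backL",(377,258),.062),("backR",(528,206),.062),("resttopN",(292,308),.03),("resttopE",(327,288),.03),("resttopW",(241,270),.03)]:
    print("scene",n,atz("scene",c(*p),z).round(3))
for n,p,z in [("rest near L",(250,198),.03),("near R",(292,186),.03),("far L",(229,155),.03)]: print(n,atz("side",s(*p),z).round(3))
E
```

```text
beam lower edge z.416 side [ 0.311 -0.343  0.416] [ 0.777 -0.343  0.416] upper near z.464 [ 0.317 -0.328  0.464] [ 0.772 -0.326  0.464]
beam scene [ 0.267 -0.355  0.416] [ 0.66  -0.334  0.416]
fence footL [ 0.522 -0.178  0.   ]
footR [ 0.697 -0.165  0.   ]
backL [ 0.515 -0.049  0.062]
backR [ 0.686 -0.043  0.062]
faceL [ 0.52  -0.128  0.062]
faceR [ 0.69  -0.125  0.062]
tile topL near [ 0.531 -0.143  0.062]
tile topR near [ 0.575 -0.143  0.062]
scene footL [ 0.524 -0.18   0.   ]
scene footR [ 0.695 -0.174  0.   ]
scene faceL [ 0.518 -0.137  0.062]
scene faceR [ 0.685 -0.135  0.062]
scene backL [ 0.512 -0.063  0.062]
scene backR [ 0.687 -0.054  0.062]
scene resttopN [ 0.42  -0.065  0.03 ]
scene resttopE [ 0.462 -0.053  0.03 ]
scene resttopW [0.392 0.007 0.03 ]
rest near L [ 0.421 -0.053  0.03 ]
near R [ 0.465 -0.038  0.03 ]
far L [0.394 0.011 0.03 ]
```

```bash
python3 -m creep '{"xyz":[[0,-6.2,0],[0,-12.4,0],[0,-18.6,0],[0,-24.8,0],[0,-31,0]],"spin":[0,0,0,0,0]}' && python3 -m creep '{"xyz":[[0,-1,0],[-6,-1,-3.7],[-12,-1,-7.4],[-18,-1,-11],[-24,-1,-14.7]],"spin":[0,-10,-20,-30,-40]}'
```

```text
time: 1.82
ee_pos: [0.1615, -0.6032, 0.5204]
ee_rot: [-0.274, 2.081, -2.082]
contact_force: [0.4, -0.8, 0.6]
grip_width: 0.0852
time: 2.45
ee_pos: [0.3349, -0.4206, 0.5275]
ee_rot: [-0.86, 1.64, -1.639]
contact_force: [0.3, -0.7, 0.5]
grip_width: 0.0851
```

```bash
python3 -m creep '{"xyz":[[-5.8,0,-2.2],[-11.5,0,-4.4],[-17.3,0,-6.6],[-23,0,-8.8],[-28.8,0,-11]],"spin":[-10,-20,-30,-40,-50]}' && python3 -m creep '{"xyz":[[0,0,0],[0,0,0]],"spin":[-7,-7]}'; python3 - <<'E'
from h import *
print(r.get_obs()["joint_positions"].round(2)); P=r.camera_params("wrist");save("wrist","w1")
for q in("backing","rest"): print(q,[(np.round(x["position"]).tolist(),round(x["score"],2)) for x in r.tip_of(q,"wrist")[:4]],[(np.round(x["rect"]).tolist(),round(x["score"],2)) for x in r.regions_of(q,"wrist")[:4]])
print(proj("wrist",[.428,-.018,.006]),proj("wrist",[.428,-.018,.122]),local([.428-r.get_obs()["ee_pos"][0],-.018-r.get_obs()["ee_pos"][1],0]),r.get_obs()["ee_pos"])
E
```

```text
time: 3.08
ee_pos: [0.4088, -0.1215, 0.5276]
ee_rot: [-1.324, 1.01, -1.01]
contact_force: [0.7, -0.6, -0.4]
grip_width: 0.0856
time: 3.32
ee_pos: [0.4088, -0.1233, 0.5276]
ee_rot: [-1.367, 0.922, -0.922]
contact_force: [0.0, -0.2, 0.2]
grip_width: 0.0854
[ 0.68  0.03 -0.54  1.47  0.02  1.64  0.53]
backing [([302.0, 98.0], 0.82)] [([301.0, 85.0, 313.0, 106.0], 0.66)]
rest [([301.0, 95.0], 0.8), ([287.0, 149.0], 0.61)] [([293.0, 74.0, 320.0, 117.0], 0.95), ([273.0, 132.0, 296.0, 169.0], 0.95)]
[np.float64(301.8908279844779), np.float64(98.31053568895312)] [np.float64(307.3248571534523), np.float64(97.49759060111754)] [-9.12  0.    5.72] [ 0.40886268 -0.12395277  0.52781611]
```

View pics/w1.png

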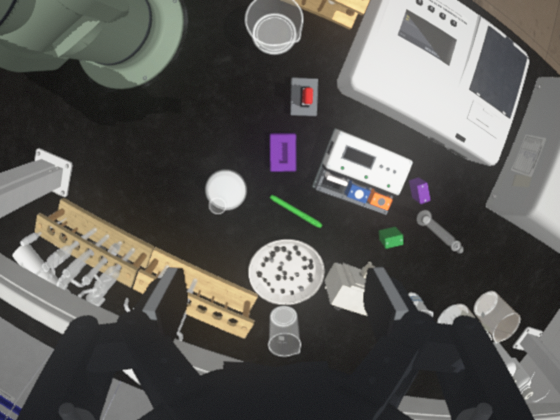

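The wrist view shows the grey rest and red handle at (307,97), which matches my projection. The purple look-alike is at (283,152).

Going down above the rest.

```bash
python3 -m creep '{"xyz":[[-2,5,1.2],[-4,10.5,2.4],[-6,16,3.6],[-8,21.5,4.8],[-9.1,27,5.7]],"spin":[0,0,0,0,0]}' && python3 -m creep '{"xyz":[[0,0,0],[0,0,0]],"spin":[0,0]}'; python3 - <<'E'
from h import *
o=r.get_obs();P=r.camera_params("wrist");im=save("wrist","w2")
print(o["ee_pos"],R.from_rotvec(o["ee_rot"]).as_matrix().round(3))
for q in("backing","rest"): print(q,[(np.round(x["position"],1).tolist(),round(x["score"],2)) for x in r.tip_of(q,"wrist")[:3]])
hsv=cv2.cvtColor(im,cv2.COLOR_RGB2HSV);m=((hsv[:,:,0]<8)|(hsv[:,:,0]>172))&(hsv[:,:,1]>150)&(hsv[:,:,2]>60)
n,l,st,ce=cv2.connectedComponentsWithStats(m.astype(np.uint8))
for i in np.argsort(-st[1:,4])[:2]+1: print(st[i],ce[i])
cx,cy=map(int,ce[np.argmax(st[1:,4])+1]);print(atz("wrist",(cx,cy),.122,P))
x0=max(0,min(cx-100,360));y0=max(0,min(cy-75,270));cv2.imwrite("pics/w2c.png",cv2.resize(im[y0:y0+150,x0:x0+200,::-1],(800,600),interpolation=cv2.INTER_CUBIC));print(x0,y0)
E
```

```text
time: 4.2
ee_pos: [0.4277, -0.0171, 0.2566]
ee_rot: [-1.366, 0.922, -0.923]
contact_force: [0.9, -1.0, -0.7]
grip_width: 0.0851
time: 4.45
ee_pos: [0.4285, -0.0183, 0.2596]
ee_rot: [-1.366, 0.922, -0.924]
contact_force: [-0.2, -1.2, 0.9]
grip_width: 0.0853
[ 0.42850264 -0.01825475  0.25958998] [[ 0.373  0.001  0.928]
 [-0.928 -0.     0.373]
 [ 0.001 -1.     0.001]]
backing []
rest [([278.6, 161.7], 0.93), ([252.0, 241.3], 0.63)]
[269 160  14  38 471] [275.15498938 179.12314225]
[ 0.42647114 -0.00995352  0.122     ]
175 104
```

View pics/w2c.png

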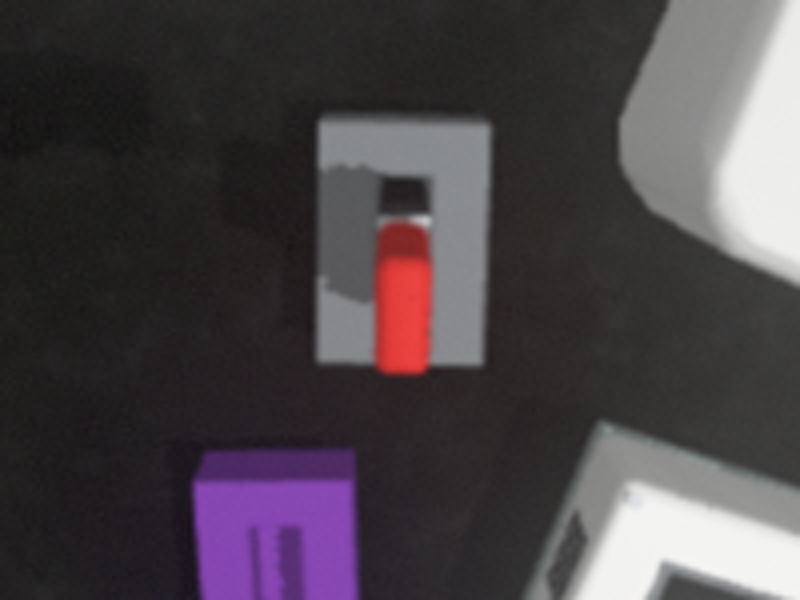

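The crop shows the grey rest with the red handle's top face running from (402,258) to (402,372), aligned with the jaws.

```bash
python3 - <<'E'
from h import *
f=lambda x,y:(175+(x+.5)/4-.5,104+(y+.5)/4-.5)
o=r.get_obs()["ee_pos"]
a=atz("wrist",f(402,258),.122);b=atz("wrist",f(403,372),.122);print(a,b,np.linalg.norm(a-b),(a+b)/2)
c=(a+b)/2;print("handle",local(c-o), np.degrees(np.arctan2(*(a-b)[[1,0]])))
q=[atz("wrist",f(*p),.03) for p in((319,122),(491,124),(485,364),(317,362))];print(np.round(q,3),np.mean(q,0),local(np.mean(q,0)-o))
E
```

```text
[ 4.22849262e-01 -1.46389872e-04  1.22000000e-01] [ 0.43369678 -0.02644296  0.122     ] 0.028446059430329147 [ 0.42827302 -0.01329468  0.122     ]
handle [-0.5  13.76  0.13] 112.4164794072372
[[ 0.391  0.012  0.03 ]
 [ 0.44   0.031  0.03 ]
 [ 0.468 -0.04   0.03 ]
 [ 0.418 -0.059  0.03 ]] [ 0.42891795 -0.01366584  0.03      ] [-0.46 22.97  0.16]
```

```bash
python3 -m creep '{"xyz":[[-0.5,4,0.15],[-0.5,8.5,0.15],[-0.5,12.5,0.15],[-0.5,15.5,0.15],[-0.5,16.5,0.15]],"spin":[-0.5,-0.5,-0.5,-0.5,-0.5]}' && python3 -m creep '{"xyz":[[0,0,0],[0,0,0],[0,0,0],[0,0,0],[0,0,0]],"spin":[0,0,0,0,0]}' 1 80 && python3 -m creep '{"xyz":[[0,0,0],[0,0,0],[0,0,0]],"spin":[0,0,0]}'
```

```text
time: 5.22
ee_pos: [0.4273, -0.0129, 0.0926]
ee_rot: [-1.37, 0.916, -0.916]
contact_force: [0.6, 0.7, 1.7]
grip_width: 0.0854
time: 5.85
ee_pos: [0.4281, -0.0125, 0.0938]
ee_rot: [-1.369, 0.914, -0.917]
contact_force: [-0.0, -0.5, 13.7]
grip_width: 0.0107
time: 6.22
ee_pos: [0.4281, -0.0125, 0.0937]
ee_rot: [-1.369, 0.914, -0.917]
contact_force: [0.2, -1.1, 12.5]
grip_width: 0.0107
```

```bash
python3 -m creep '{"xyz":[[0,-0.5,0],[0,-1.5,0],[0,-3,0],[0,-6,0],[0,-10,0]],"spin":[0,0,0,0,0]}' && python3 -m creep '{"xyz":[[0,-1,0],[0,-1,0]],"spin":[0,0]}';python3 - <<'E'
from h import *
P=r.camera_params("wrist");save("wrist","w3")
for q in("bay_middle","seal_middle","white_tile","thick_standard","slim_standard","reader"): print(q,[(np.round(x["position"],1).tolist(),round(x["score"],2)) for x in r.tip_of(q,"wrist")[:3]])
E
```

```text
time: 6.85
ee_pos: [0.4268, -0.0123, 0.1945]
ee_rot: [-1.37, 0.916, -0.914]
contact_force: [0.3, -1.1, -0.9]
grip_width: 0.0109
time: 7.1
ee_pos: [0.4274, -0.0127, 0.2035]
ee_rot: [-1.369, 0.915, -0.917]
contact_force: [0.2, -0.9, -2.0]
grip_width: 0.0106
bay_middle []
seal_middle []
white_tile []
thick_standard []
slim_standard [([454.6, 299.3], 0.92), ([159.0, 310.5], 0.21)]
reader [([362.0, 297.2], 0.84)]
```

View pics/w3.png

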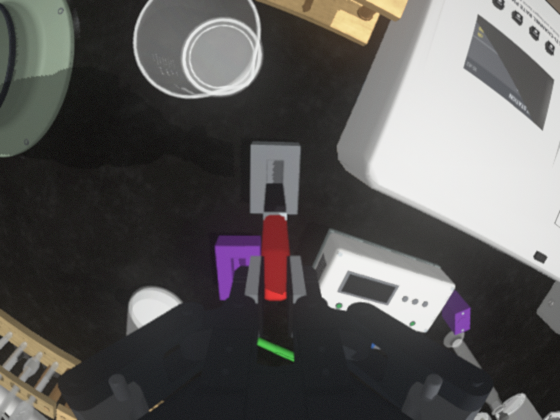

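```bash
python3 -m creep '{"xyz":[[4.3,-1,3.4],[8.6,-2,6.8],[13,-3,10.1],[17.4,-3.5,13.5],[21.7,-3.5,16.8]],"spin":[-10,-20,-30,-40,-50]}' && python3 -m creep '{"xyz":[[0,0,0],[0,0,0],[0,0,0],[0,0,0]],"spin":[-10,-20,-20,-20]}';python3 - <<'E'
from h import *
o=r.get_obs();print(R.from_rotvec(o["ee_rot"]).as_matrix().round(3),o["joint_positions"].round(2))
P=r.camera_params("wrist");im=save("wrist","w4");print(np.array(P["T"])[:3,3])
for q in("bay_middle","seal_middle","white_tile","thick_standard","slim_standard","reader"): print(q,[(np.round(x["position"],1).tolist(),round(x["score"],2)) for x in r.tip_of(q,"wrist")[:3]])
for p in([.55,-.135,.012],[.55,-.135,.062]): print(proj("wrist",p,P))
E
```

```text
time: 8.07
ee_pos: [0.667, -0.1499, 0.2377]
ee_rot: [-1.558, 0.236, -0.236]
contact_force: [0.2, 0.9, -0.0]
grip_width: 0.0105
time: 8.57
ee_pos: [0.6654, -0.1487, 0.2377]
ee_rot: [-1.571, -0.031, 0.031]
contact_force: [-0.0, -0.5, -0.4]
grip_width: 0.0105
[[ 0.999 -0.    -0.04 ]
 [ 0.04   0.     0.999]
 [-0.    -1.     0.   ]] [ 0.6   0.7  -0.82  1.37  0.52  1.29  1.37]
[ 0.58469406 -0.15174661  0.40516005]
bay_middle [([289.6, 123.0], 0.87)]
seal_middle [([291.7, 118.4], 0.97), ([284.6, 166.1], 0.45)]
white_tile [([285.8, 72.5], 0.81)]
thick_standard [([285.2, 124.1], 0.7), ([286.5, 74.5], 0.33)]
slim_standard [([283.2, 166.9], 0.82), ([227.0, 214.0], 0.73), ([320.7, 237.4], 0.69)]
reader [([293.9, 122.0], 0.59)]
[np.float64(290.14431557334007), np.float64(74.45778381787503)]
[np.float64(292.3852672300445), np.float64(70.42815950198093)]
```

View pics/w4.png

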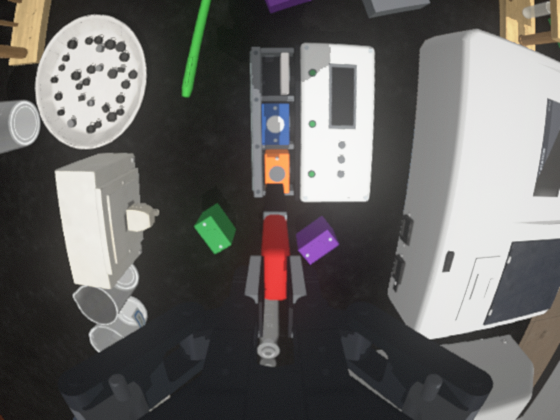

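The wrist view shows the bays end-on: white tile at (285,72), blue at (276,124), orange at (277,165) and the empty gap left of the tile. I'll enlarge this for measuring.

```bash
python3 - <<'E'
import cv2
im=cv2.imread("pics/w4.png")[40:130,240:360];cv2.imwrite("pics/w4c.png",cv2.resize(im,(800,600),interpolation=cv2.INTER_CUBIC))
E
```

```text
(no output)
```

View pics/w4c.png

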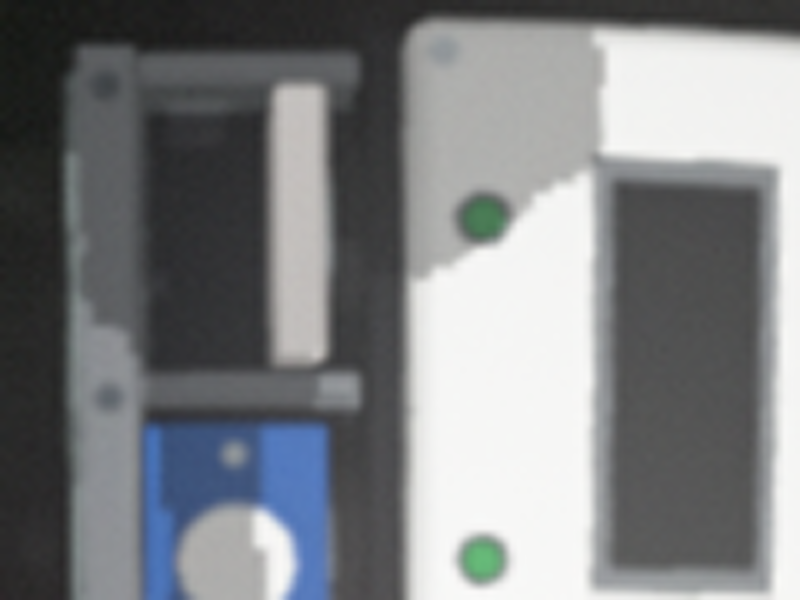

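```bash
python3 - <<'E'
from h import *
f=lambda x,y:(240+(x+.5)/6.667-.5,40+(y+.5)/6.667-.5)
o=r.get_obs()["ee_pos"]
for n,p,z in [("fence in top",(137,60),.046),("fence in bot",(143,340),.046),("tile seal top",(328,90),.062),("tile seal bot",(328,355),.062),("tile back top",(272,90),.062),("tile back bot",(270,355),.062),("tile end top",(300,83),.062),("tile end bot",(298,362),.062),("div up inner",(200,86),.042),("div low inner",(200,374),.042),("boxface top",(404,50),.062),("boxface low",(410,560),.062),("foot L",(68,80),.046),("fenceouter low",(75,560),.046),("blue seal",(330,450),.062)]:
    print(n,atz("wrist",f(*p),z).round(4))
print(o)
E
```

```text
fence in top [ 0.5255 -0.1704  0.046 ]
fence in bot [ 0.5724 -0.1675  0.046 ]
tile seal top [ 0.5317 -0.1399  0.062 ]
tile seal bot [ 0.5741 -0.138   0.062 ]
tile back top [ 0.5322 -0.1486  0.062 ]
tile back bot [ 0.5745 -0.147   0.062 ]
tile end top [ 0.5308 -0.1443  0.062 ]
tile end bot [ 0.5754 -0.1426  0.062 ]
div up inner [ 0.5289 -0.1601  0.042 ]
div low inner [ 0.5776 -0.1581  0.042 ]
boxface top [ 0.5245 -0.1285  0.062 ]
boxface low [ 0.6059 -0.1235  0.062 ]
foot L [ 0.5291 -0.1815  0.046 ]
fenceouter low [ 0.6093 -0.1773  0.046 ]
blue seal [ 0.5891 -0.137   0.062 ]
[ 0.66553681 -0.14868279  0.238111  ]
```

```bash
python3 -m creep '{"xyz":[[-4,0,-0.2],[-8,1,-0.4],[-11.3,3,-0.5],[-11.3,6,-0.5],[-11.3,7.1,-0.5]],"spin":[-0.7,-0.7,-0.7,-0.7,-0.7]}' && python3 -m creep '{"xyz":[[0,0,0],[0,0,0]],"spin":[0,0]}';python3 - <<'E'
from h import *
o=r.get_obs();print(o["ee_pos"],R.from_rotvec(o["ee_rot"]).as_matrix().round(3).tolist())
a=save("side","s5");b=save("wrist","w5");
cv2.imwrite("pics/v5.png",np.hstack([cv2.resize(a[250:320,230:340,::-1],(440,280),interpolation=cv2.INTER_CUBIC),cv2.resize(b[140:350,170:430,::-1],(347,280))]))
E
```

```text
time: 9.55
ee_pos: [0.5523, -0.1588, 0.1661]
ee_rot: [-1.57, -0.042, 0.044]
contact_force: [0.8, 1.5, -0.6]
grip_width: 0.0106
time: 9.8
ee_pos: [0.5536, -0.1583, 0.1678]
ee_rot: [-1.57, -0.045, 0.043]
contact_force: [-0.9, -0.4, -0.6]
grip_width: 0.0106
[ 0.55359373 -0.15829906  0.16782686] [[0.998, 0.001, -0.056], [0.056, 0.0, 0.998], [0.001, -1.0, 0.0]]
```

View pics/v5.png

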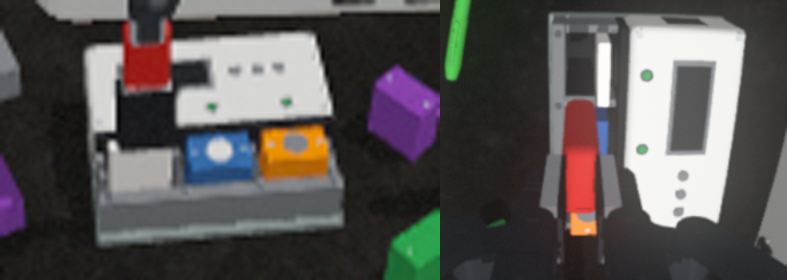

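```bash
python3 - <<'E'
from h import *
o=r.get_obs();p=o["ee_pos"];M=R.from_rotvec(o["ee_rot"]).as_matrix()
g=lambda q:((np.array(proj("side",q))-[230,250]+.5)*4).round(1)
for s in(-.02,.02): print("blade near foot",g(p+M[:,0]*s-M[:,2]*.007-[0,0,.0877]),"blade shoulder",g(p+M[:,0]*s-M[:,2]*.007-[0,0,.0257]))
print("tile back top",g([.5311,-.1486,.062]),g([.5755,-.147,.062]), "fence inner",g([.529,-.170,.046]),g([.5777,-.168,.046]))
a=cv2.imread("pics/s5.png")[265:300,248:282];cv2.imwrite("pics/v6.png",np.hstack([cv2.resize(a,(583,600),interpolation=cv2.INTER_CUBIC)]))
E
```

```text
blade near foot [115.1 157.8] blade shoulder [114.8  96.4]
blade near foot [174.1 153.1] blade shoulder [176.   91.7]
tile back top [110.5 153.9] [174.5 149.8] fence inner [108.4 193.9] [179.1 188.9]
```

View pics/v6.png

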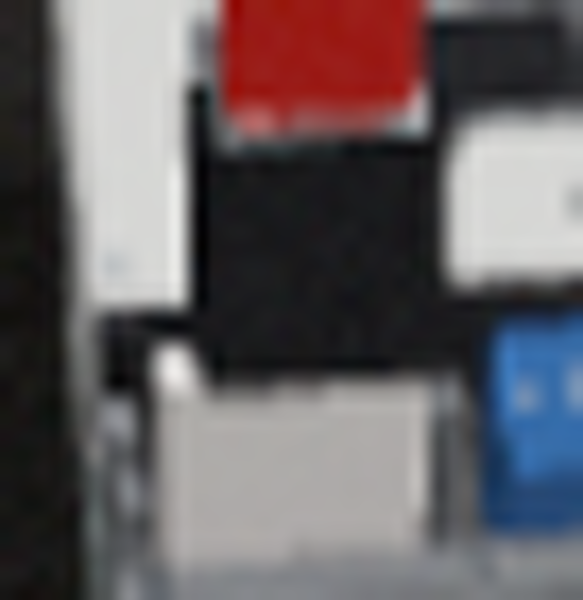

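```bash
python3 -m creep '{"xyz":[[-0.2,0,-0.1],[-0.2,1,-0.1],[-0.2,1.8,-0.1],[-0.2,2.4,-0.1],[-0.2,2.8,-0.1]],"spin":[0,0,0,0,0]}'; python3 -m creep '{"xyz":[[0,0.3,0],[0,0.6,0],[0,0.9,0]],"spin":[0,0,0]}'
```

```text
time: 10.52
ee_pos: [0.5508, -0.1596, 0.1385]
ee_rot: [-1.57, -0.044, 0.044]
contact_force: [-0.5, -0.3, -0.4]
grip_width: 0.0106
time: 10.9
ee_pos: [0.551, -0.1597, 0.1299]
ee_rot: [-1.57, -0.044, 0.044]
contact_force: [0.3, 1.1, -1.0]
grip_width: 0.0105
```

```bash
python3 -m creep '{"xyz":[[0,0.6,0],[0,1.2,0],[0,1.7,0],[0,2.1,0],[0,2.4,0]],"spin":[0,0,0,0,0]}'; python3 -m creep '{"xyz":[[0,0.2,0],[0,0.4,0],[0,0.4,0]],"spin":[0,0,0]}'
```

```text
time: 11.52
ee_pos: [0.5509, -0.1597, 0.1058]
ee_rot: [-1.57, -0.044, 0.044]
contact_force: [-0.1, 0.7, -1.2]
grip_width: 0.0105
time: 11.9
ee_pos: [0.5509, -0.1597, 0.1019]
ee_rot: [-1.57, -0.044, 0.044]
contact_force: [0.8, 0.3, -1.4]
grip_width: 0.0107
```

```bash
python3 -m creep '{"xyz":[[0,0.1,0],[0,0.2,0],[0,0.2,0]],"spin":[0,0,0]}'; python3 -m creep '{"xyz":[[0,0.07,0],[0,0.07,0]],"spin":[0,0]}'
```

```text
time: 12.28
ee_pos: [0.5509, -0.1598, 0.1]
ee_rot: [-1.57, -0.044, 0.044]
contact_force: [0.7, 0.3, -1.0]
grip_width: 0.0109
time: 12.52
ee_pos: [0.5513, -0.1597, 0.0999]
ee_rot: [-1.571, -0.045, 0.043]
contact_force: [-0.6, 0.3, 7.5]
grip_width: 0.0105
```

```bash
python3 -m creep '{"xyz":[[0,-0.06,0],[0,-0.06,0.2],[0,-0.06,0.4],[0,-0.06,0.5]],"spin":[0,0,0,0]}'; python3 -m creep '{"xyz":[[0,0,0.15],[0,0,0.3],[0,0,0.3]],"spin":[0,0,0]}'
```

```text
time: 13.02
ee_pos: [0.5507, -0.1548, 0.1]
ee_rot: [-1.571, -0.044, 0.044]
contact_force: [-0.3, -2.0, 1.6]
grip_width: 0.0103
time: 13.4
ee_pos: [0.5505, -0.1517, 0.0999]
ee_rot: [-1.57, -0.044, 0.044]
contact_force: [0.2, -2.7, 3.9]
grip_width: 0.0107
```

```bash
python3 -m creep '{"xyz":[[0,0,0.1],[0,0,0.2],[0,0,0.2]],"spin":[0,0,0]}'; python3 -m creep '{"xyz":[[0,0,0.1],[0,0,0.1]],"spin":[0,0]}'
```

```text
time: 13.78
ee_pos: [0.5504, -0.1497, 0.0999]
ee_rot: [-1.57, -0.044, 0.044]
contact_force: [0.3, -2.7, 4.5]
grip_width: 0.0105
time: 14.02
ee_pos: [0.5503, -0.1488, 0.0999]
ee_rot: [-1.571, -0.044, 0.044]
contact_force: [1.0, -4.0, 3.7]
grip_width: 0.0105
```

```bash
python3 -m creep '{"xyz":[[0,0,0.1],[0,0,0.1]],"spin":[0,0]}'; python3 -m creep '{"xyz":[[0,0,0.1],[0,0,0.1]],"spin":[0,0]}'
```

```text
time: 14.28
ee_pos: [0.5503, -0.1477, 0.0999]
ee_rot: [-1.57, -0.044, 0.044]
contact_force: [-0.1, -4.5, 4.1]
grip_width: 0.0109
time: 14.52
ee_pos: [0.5502, -0.1468, 0.0999]
ee_rot: [-1.57, -0.044, 0.044]
contact_force: [0.3, -4.4, 4.2]
grip_width: 0.0112
```

```bash
python3 -m creep '{"xyz":[[0,0,0.1],[0,0,0.1]],"spin":[0,0]}'; python3 -m creep '{"xyz":[[0,0,0.05],[0,0,0.05]],"spin":[0,0]}'
```

```text
time: 14.78
ee_pos: [0.5501, -0.1458, 0.0999]
ee_rot: [-1.571, -0.044, 0.044]
contact_force: [-0.0, -5.7, 4.3]
grip_width: 0.0101
time: 15.02
ee_pos: [0.5501, -0.1454, 0.0999]
ee_rot: [-1.571, -0.044, 0.044]
contact_force: [0.6, -5.6, 4.2]
grip_width: 0.0102
```

```bash
python3 -m creep '{"xyz":[[0,0,0.05],[0,0,0.05]],"spin":[0,0]}'; python3 -m creep '{"xyz":[[0,0,0.05],[0,0,0.05]],"spin":[0,0]}';python3 -m creep '{"xyz":[[0,0,0.05],[0,0,0.05]],"spin":[0,0]}'
```

```text
time: 15.28
ee_pos: [0.5501, -0.1449, 0.0999]
ee_rot: [-1.571, -0.044, 0.044]
contact_force: [0.5, -4.6, 4.8]
grip_width: 0.0105
time: 15.52
ee_pos: [0.55, -0.1445, 0.0999]
ee_rot: [-1.571, -0.044, 0.044]
contact_force: [0.5, -5.8, 4.9]
grip_width: 0.0105
time: 15.78
ee_pos: [0.55, -0.144, 0.0999]
ee_rot: [-1.571, -0.044, 0.044]
contact_force: [0.5, -5.6, 4.2]
grip_width: 0.0107
```

```bash
python3 -m creep '{"xyz":[[0,0,0.06],[0,0,0.06]],"spin":[0,0]}'; python3 -m creep '{"xyz":[[0,0,0.06],[0,0,0.06]],"spin":[0,0]}'; python3 - <<'E'
from h import *
a=save("side","s7");b=save("scene","c7");w=save("wrist","w7")
f=lambda i,x,y,s:cv2.resize(i[y:y+70,x:x+s,::-1],(390,300),interpolation=cv2.INTER_CUBIC)
cv2.imwrite("pics/v7.png",np.vstack([np.hstack([f(a,235,250,91),f(b,270,250,91)]),cv2.resize(w[120:320,200:440,::-1],(780,300))[:, :780]]))
E
```

```text
time: 16.02
ee_pos: [0.55, -0.1435, 0.0999]
ee_rot: [-1.571, -0.044, 0.044]
contact_force: [0.4, -5.4, 4.7]
grip_width: 0.0102
time: 16.27
ee_pos: [0.55, -0.1432, 0.1]
ee_rot: [-1.571, -0.044, 0.043]
contact_force: [0.9, -7.7, 5.4]
grip_width: 0.011
```

View pics/v7.png

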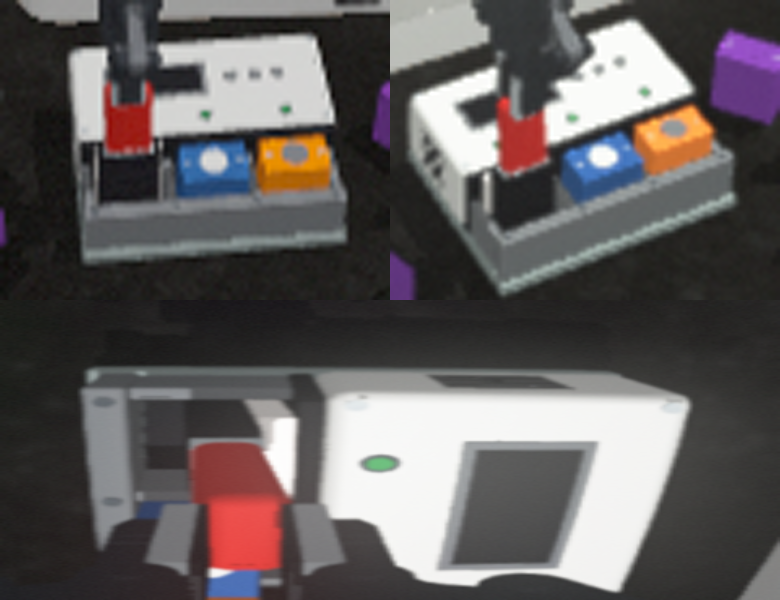

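The side and scene crops show the plate upright in the left bay behind the tile, with blue and orange undisturbed. The push is only just starting to stiffen, so I'll go on in small steps.

```bash
python3 -m creep '{"xyz":[[0,0,0.05],[0,0,0.05]],"spin":[0,0]}'; python3 -m creep '{"xyz":[[0,0,0.05],[0,0,0.05]],"spin":[0,0]}'
```

```text
time: 16.68
ee_pos: [0.5499, -0.143, 0.0999]
ee_rot: [-1.572, -0.043, 0.043]
contact_force: [0.7, -8.9, 5.5]
grip_width: 0.0105
time: 16.92
ee_pos: [0.5499, -0.1426, 0.0999]
ee_rot: [-1.572, -0.043, 0.043]
contact_force: [1.8, -8.7, 5.5]
grip_width: 0.0108
```

```bash
python3 -m creep '{"xyz":[[0,0,0.06],[0,0,0.06]],"spin":[0,0]}'; python3 -m creep '{"xyz":[[0,0,0.06],[0,0,0.06]],"spin":[0,0]}';  python3 - <<'E'
from h import *
w=save("wrist","w8");P=r.camera_params("wrist");o=r.get_obs();print(o["moment"],o["ee_pos"])
cv2.imwrite("pics/v8.png",cv2.resize(w[135:215,215:315,::-1],(750,600),interpolation=cv2.INTER_CUBIC))
E
```

```text
time: 17.18
ee_pos: [0.5499, -0.1422, 0.1]
ee_rot: [-1.572, -0.043, 0.043]
contact_force: [1.9, -10.3, 4.8]
grip_width: 0.011
time: 17.42
ee_pos: [0.5498, -0.1417, 0.1]
ee_rot: [-1.572, -0.043, 0.043]
contact_force: [-0.0, -11.0, 4.6]
grip_width: 0.0106
[-3.16896779 -0.2429488  -0.02745526] [ 0.54983593 -0.14173812  0.09996431]
```

View pics/v8.png

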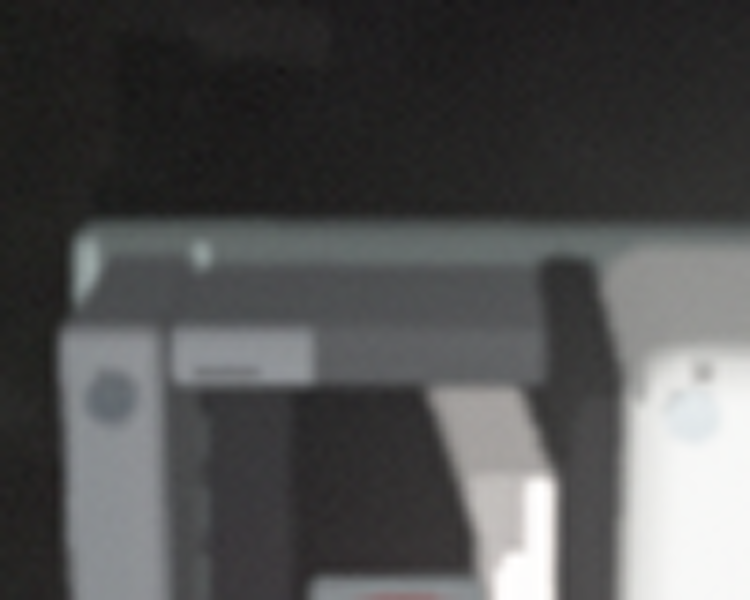

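The enlarged view shows the tile's end face leaning: its top (555,470) is already at the face while its foot (about 430 to 520, 385) lags. The plate is pitching in the pads because the push goes along the jaw axis. I'll back off, regrasp the handle across its 30 mm width, which is stiff against pitch, and push again.

```bash
python3 -m creep '{"xyz":[[0,0,-0.4],[0,0,-0.8],[0,0,-1.2],[0,0,-1.5],[0,0,-1.5]],"spin":[0,0,0,0,0]}'; python3 -m creep '{"xyz":[[0,0,0],[0,0,0],[0,0,0],[0,0,0]],"spin":[0,0,0,0]}' -1; python3 -m creep '{"xyz":[[0,-1.5,0],[0,-4,0],[0,-7,0],[0,-7,0]],"spin":[0,0,0,0]}';  python3 - <<'E'
from h import *
w=save("wrist","w9");a=save("side","s9");o=r.get_obs();print(o["ee_pos"],o["contact_force"])
cv2.imwrite("pics/v9.png",np.hstack([cv2.resize(w[110:350,170:410,::-1],(400,400),interpolation=cv2.INTER_CUBIC),cv2.resize(a[240:320,235:315,::-1],(400,400),interpolation=cv2.INTER_CUBIC)]))
E
```

```text
time: 18.1
ee_pos: [0.5507, -0.1544, 0.0999]
ee_rot: [-1.569, -0.044, 0.044]
contact_force: [-0.6, 1.1, 5.2]
grip_width: 0.0107
time: 18.6
ee_pos: [0.5506, -0.1553, 0.0998]
ee_rot: [-1.57, -0.044, 0.044]
contact_force: [-0.1, 0.4, -0.4]
grip_width: 0.0821
time: 19.1
ee_pos: [0.5518, -0.1554, 0.1727]
ee_rot: [-1.572, -0.047, 0.041]
contact_force: [0.4, 0.4, -0.5]
grip_width: 0.0854
[ 0.55065471 -0.15548322  0.17037362] [ 0.91184136 -0.12903556  0.35429048]
```

View pics/v9.png

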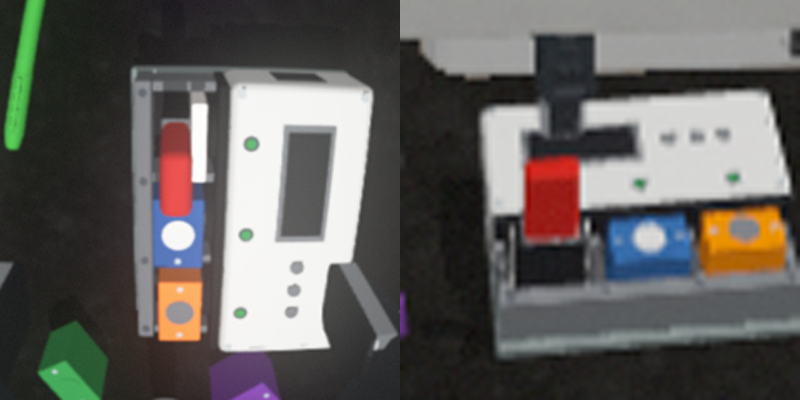

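The picture shows the plate standing free in the left bay, handle at (176,180), tile beside it at (200,135), and blue and orange in place. That's my 12th and last viewed image, so from here I measure with code. I'll fit the handle's pose, including lean, to its red mask.

```bash
cat >> h.py <<'E'
from scipy.optimize import minimize
def redmask(im):
    h=cv2.cvtColor(im,cv2.COLOR_RGB2HSV);m=(((h[:,:,0]<8)|(h[:,:,0]>172))&(h[:,:,1]>150)&(h[:,:,2]>50)).astype(np.uint8)
    n,l,st,_=cv2.connectedComponentsWithStats(m);return (l==1+np.argmax(st[1:,4]))
def corners(x,y,tilt,yaw,foot=.012):
    # foot centre (x,y,foot); tilt>0: top leans to +y (towards face)
    u=np.array([np.cos(yaw),np.sin(yaw),0]);v=np.array([-u[1],u[0],0]) # u: width dir, v: to face
    w=np.array([0,0,np.cos(tilt)])+v*np.sin(tilt);t=v*np.cos(tilt)-np.array([0,0,np.sin(tilt)])
    return [np.array([x,y,foot])+u*a+t*b+w*c for a in(-.015,.015) for b in(-.007,.007) for c in(.062,.116)]
def fitplate(im,P,g,cam="wrist",yaw=np.radians(3),S=4,foot=.012):
    m=cv2.resize(redmask(im).astype(np.float32),None,fx=S,fy=S,interpolation=cv2.INTER_LINEAR)
    def cost(p):
        q=np.array([proj(cam,c,P) for c in corners(p[0]/100,p[1]/100,p[2]/10,yaw,foot)]);q=((q+.5)*S-.5)
        d=np.zeros(m.shape,np.float32);cv2.fillConvexPoly(d,cv2.convexHull((q*16).astype(np.int32)),1,cv2.LINE_8,4)
        return float(np.abs(d-m).sum())/S/S
    b=min((minimize(cost,[g[0]*100,g[1]*100,t],method="Nelder-Mead",options=dict(initial_simplex=[[g[0]*100+a,g[1]*100+b,t+c] for a,b,c in((0,0,0),(.3,0,0),(0,.3,0),(0,0,.4))])) for t in(-.5,0,.5)),key=lambda s:s.fun)
    return b.x[0]/100,b.x[1]/100,np.degrees(b.x[2]/10),b.fun,m.sum()/S/S
E
python3 - <<'E'
from h import *
P=r.camera_params("wrist");im=cv2.imread("pics/w9.png")[:,:,::-1].copy()
print(np.round(fitplate(im,P,(.551,-.156)),4))
P=r.camera_params("side");im=cv2.imread("pics/s9.png")[:,:,::-1].copy()
print(np.round(fitplate(im,P,(.551,-.156),"side",S=8),4))
o=r.get_obs()
print(R.from_rotvec(o["ee_rot"]).as_matrix().round(3).tolist(),o["ee_pos"],o["joint_positions"].round(2))
E
```

```text
[ 5.48900e-01 -1.54400e-01 -4.65400e-01  5.49875e+02  6.47000e+02]
[ 5.51900e-01 -1.38800e-01 -7.11720e+00  2.27343e+01  1.71000e+02]
[[0.998, 0.001, -0.056], [0.056, -0.0, 0.998], [0.001, -1.0, -0.0]] [ 0.55065471 -0.15548322  0.17037362] [ 0.75  0.61 -0.85  1.75  0.52  1.03  1.34]
```

```bash
python3 - <<'E'
from h import *
P=r.camera_params("wrist");im=cv2.imread("pics/w9.png")[:,:,::-1].copy()
m=redmask(im);ys,xs=np.where(m);print(xs.min(),xs.max(),ys.min(),ys.max(),m.sum())
for c in corners(.551,-.1555,0,np.radians(3)): print(c.round(3),np.round(proj("wrist",c,P),1))
E
```

```text
266 284 200 238 647
[ 0.536 -0.163  0.074] [266.4 182.2]
[ 0.536 -0.163  0.128] [264.3 201.6]
[ 0.536 -0.149  0.074] [283.1 182.2]
[ 0.536 -0.149  0.128] [285.  201.7]
[ 0.566 -0.162  0.074] [266.5 215.9]
[ 0.566 -0.162  0.128] [264.7 242. ]
[ 0.566 -0.148  0.074] [282.8 216. ]
[ 0.566 -0.148  0.128] [284.4 242.1]
```

```bash
sed -i 's/h\[:,:,1\]>150)&(h\[:,:,2\]>50)/h[:,:,1]>110)\&(h[:,:,2]>30)/;s/\[:,:,0\]<8)|/[:,:,0]<10)|/;s/>172))/>168))/' h.py; python3 - <<'E'
from h import *
P=r.camera_params("wrist");im=cv2.imread("pics/w9.png")[:,:,::-1].copy()
h=cv2.cvtColor(im,cv2.COLOR_RGB2HSV);print(im[180:200:4,275],h[180:200:4,275])
m=redmask(im);ys,xs=np.where(m);print(xs.min(),xs.max(),ys.min(),ys.max(),m.sum())
print(np.round(fitplate(im,P,(.551,-.156)),4))
E
```

```text
[[ 68  67  67]
 [136  62  61]
 [137  61  60]
 [139  63  61]
 [138  62  61]] [[  0   4  68]
 [  0 141 136]
 [  0 143 137]
 [  1 143 139]
 [  0 142 138]]
266 285 184 239 992
[ 5.511000e-01 -1.546000e-01 -3.193000e-01  2.067266e+02  9.920000e+02]
```

```bash
python3 -m creep '{"xyz":[[0,0,0],[0,0,0],[0,0,0],[0,0,0],[0,0,0]],"spin":[10,20,30,40,50]}' && python3 -m creep '{"xyz":[[0,0,0],[0,0,0],[0,0,0],[0,0,0],[0,0,0]],"spin":[10,20,30,40,40]}'; python3 - <<'E'
from h import *
o=r.get_obs();P=r.camera_params("wrist");im=save("wrist","w10")
f=fitplate(im,P,(.551,-.155));print(np.round(f,4))
print(R.from_rotvec(o["ee_rot"]).as_matrix().round(3).tolist(),o["ee_pos"],o["joint_positions"].round(2))
print(local([f[0]-o["ee_pos"][0],f[1]-o["ee_pos"][1],.094-o["ee_pos"][2]]))
print([(np.round(x["position"],1).tolist(),round(x["score"],2)) for x in r.tip_of("white_tile","wrist")[:3]])
E
```

```text
time: 19.82
ee_pos: [0.5502, -0.1552, 0.1693]
ee_rot: [-1.474, 0.644, -0.642]
contact_force: [-0.3, -0.6, 0.6]
grip_width: 0.0854
time: 20.45
ee_pos: [0.5504, -0.1551, 0.1694]
ee_rot: [-1.236, 1.168, -1.167]
contact_force: [-0.7, -0.0, -0.1]
grip_width: 0.0853
[ 5.527000e-01 -1.603000e-01  2.304700e+00  1.045664e+02  1.546000e+03]
[[0.057, -0.001, 0.998], [-0.998, -0.0, 0.057], [0.0, -1.0, -0.001]] [ 0.55037332 -0.15509827  0.16943987] [ 0.51  0.52 -0.47  1.76  0.28  0.93 -0.02]
[0.53 7.54 0.21]
[([277.0, 165.0], 0.63)]
```

```bash
python3 -m creep '{"xyz":[[0.1,2,0.1],[0.1,4.5,0.1],[0.1,6.5,0.1],[0.1,7.5,0.1],[0.1,7.5,0.1]],"spin":[0,0,0,0,0]}'; python3 -m creep '{"xyz":[[0,0,0],[0,0,0],[0,0,0],[0,0,0],[0,0,0]],"spin":[0,0,0,0,0]}' 1 80; python3 - <<'E'
from h import *
o=r.get_obs();P=r.camera_params("wrist");im=save("wrist","w11")
print(np.round(fitplate(im,P,(.551,-.155)),4),o["ee_pos"],o["contact_force"],o["grip_width"])
E
```

```text
time: 21.18
ee_pos: [0.5514, -0.1562, 0.0945]
ee_rot: [-1.236, 1.168, -1.166]
contact_force: [0.3, -0.4, 0.7]
grip_width: 0.0852
time: 21.8
ee_pos: [0.5521, -0.1564, 0.0957]
ee_rot: [-1.235, 1.167, -1.169]
contact_force: [-1.0, -0.8, 9.6]
grip_width: 0.0269
[ 5.532000e-01 -1.619000e-01  3.480300e+00  2.707578e+02  3.417000e+03] [ 0.55213333 -0.1564195   0.0956848 ] [-1.02231146 -0.83529857  9.60113062] 0.02688478673378082
```

```bash
python3 -m creep '{"xyz":[[0,-0.1,0],[0.2,-0.1,0],[0.4,-0.1,0],[0.5,-0.1,0]],"spin":[0,0,0,0]}' - 30; python3 -m creep '{"xyz":[[0.1,0,0],[0.1,0,0]],"spin":[0,0]}'; python3 -m creep '{"xyz":[[0.1,0,0],[0.1,0,0]],"spin":[0,0]}';python3 -m creep '{"xyz":[[0.1,0,0],[0.1,0,0]],"spin":[0,0]}'
```

```text
time: 22.35
ee_pos: [0.5519, -0.1614, 0.0958]
ee_rot: [-1.235, 1.168, -1.168]
contact_force: [-0.7, 0.5, 0.5]
grip_width: 0.0275
time: 22.6
ee_pos: [0.552, -0.1624, 0.0958]
ee_rot: [-1.235, 1.168, -1.168]
contact_force: [0.2, 1.0, -0.8]
grip_width: 0.0275
time: 22.85
ee_pos: [0.5521, -0.1633, 0.0959]
ee_rot: [-1.235, 1.168, -1.168]
contact_force: [0.4, 0.3, -0.8]
grip_width: 0.0274
time: 23.1
ee_pos: [0.5521, -0.1642, 0.0959]
ee_rot: [-1.235, 1.168, -1.168]
contact_force: [0.6, 2.1, -0.6]
grip_width: 0.0273
```

```bash
python3 -m creep '{"xyz":[[0.1,0,0],[0.1,0,0]],"spin":[0,0]}'; python3 -m creep '{"xyz":[[0.1,0,0],[0.1,0,0]],"spin":[0,0]}';python3 -m creep '{"xyz":[[0.1,0,0],[0.1,0,0]],"spin":[0,0]}'
```

```text
time: 23.35
ee_pos: [0.5523, -0.1652, 0.0959]
ee_rot: [-1.235, 1.168, -1.168]
contact_force: [0.7, 1.5, 0.6]
grip_width: 0.0275
time: 23.6
ee_pos: [0.5523, -0.1662, 0.0959]
ee_rot: [-1.235, 1.168, -1.168]
contact_force: [0.5, 2.6, 1.2]
grip_width: 0.0271
time: 23.85
ee_pos: [0.5523, -0.1672, 0.0959]
ee_rot: [-1.235, 1.168, -1.168]
contact_force: [-0.4, 3.2, 1.5]
grip_width: 0.0271
```

```bash
python3 -m creep '{"xyz":[[0.1,0,0],[0.1,0,0]],"spin":[0,0]}';  python3 - <<'E'
from h import *
for c,S in(("wrist",4),("side",8),("scene",8)):
    P=r.camera_params(c);im=save(c,c+"12")
    print(c,np.round(fitplate(im,P,(.552,-.165),c,S=S),4))
E
```

```text
time: 24.1
ee_pos: [0.5524, -0.1682, 0.0959]
ee_rot: [-1.235, 1.168, -1.168]
contact_force: [-0.0, 3.9, 2.9]
grip_width: 0.027
wrist [ 5.531000e-01 -1.673000e-01  4.924000e-01  2.677754e+02  3.634000e+03]
side [ 5.51600e-01 -1.44900e-01 -1.16659e+01  2.39601e+01  1.59000e+02]
scene [ 5.53100e-01 -1.46100e-01 -1.28418e+01  5.22589e+01  1.53000e+02]
```

```bash
python3 -m creep '{"xyz":[[0,0,0],[0,0,0],[-0.3,-0.05,0],[-0.7,-0.05,0],[-1.0,-0.05,0]],"spin":[0,0,0,0,0]}' - 100; python3 -m creep '{"xyz":[[-0.2,0,0],[-0.4,0,0],[-0.4,0,0]],"spin":[0,0,0]}';  python3 -m creep '{"xyz":[[-0.15,0,0],[-0.3,0,0],[-0.3,0,0]],"spin":[0,0,0]}'
```

```text
time: 24.88
ee_pos: [0.5517, -0.1583, 0.0964]
ee_rot: [-1.235, 1.168, -1.168]
contact_force: [0.2, -0.7, -0.4]
grip_width: 0.0266
time: 25.25
ee_pos: [0.5516, -0.1542, 0.0964]
ee_rot: [-1.235, 1.168, -1.168]
contact_force: [-0.9, -0.4, -0.8]
grip_width: 0.0266
time: 25.62
ee_pos: [0.5514, -0.1514, 0.0965]
ee_rot: [-1.235, 1.168, -1.168]
contact_force: [-0.2, -1.9, -0.6]
grip_width: 0.0263
```

```bash
python3 -m creep '{"xyz":[[-0.1,0,0],[-0.2,0,0],[-0.2,0,0]],"spin":[0,0,0]}';  python3 -m creep '{"xyz":[[-0.1,0,0],[-0.1,0,0]],"spin":[0,0]}';  python3 -m creep '{"xyz":[[-0.1,0,0],[-0.1,0,0]],"spin":[0,0]}'
```

```text
time: 26.0
ee_pos: [0.5514, -0.1493, 0.0964]
ee_rot: [-1.235, 1.168, -1.168]
contact_force: [-0.1, -3.0, 0.2]
grip_width: 0.0264
time: 26.25
ee_pos: [0.5513, -0.1483, 0.0964]
ee_rot: [-1.235, 1.168, -1.168]
contact_force: [0.0, -2.8, -0.1]
grip_width: 0.0264
time: 26.5
ee_pos: [0.5512, -0.1472, 0.0964]
ee_rot: [-1.235, 1.168, -1.168]
contact_force: [0.9, -2.4, 1.0]
grip_width: 0.0264
```

```bash
python3 -m creep '{"xyz":[[-0.1,0,0],[-0.1,0,0]],"spin":[0,0]}';  python3 -m creep '{"xyz":[[-0.1,0,0],[-0.1,0,0]],"spin":[0,0]}';  python3 -m creep '{"xyz":[[-0.1,0,0],[-0.1,0,0]],"spin":[0,0]}'
```

```text
time: 26.75
ee_pos: [0.5512, -0.1463, 0.0964]
ee_rot: [-1.235, 1.168, -1.168]
contact_force: [0.1, -3.0, 0.9]
grip_width: 0.0265
time: 27.0
ee_pos: [0.5511, -0.1453, 0.0965]
ee_rot: [-1.235, 1.168, -1.168]
contact_force: [0.7, -3.8, 2.7]
grip_width: 0.0263
time: 27.25
ee_pos: [0.5511, -0.1444, 0.0965]
ee_rot: [-1.235, 1.168, -1.168]
contact_force: [0.6, -5.4, 2.1]
grip_width: 0.0262
```

```bash
python3 -m creep '{"xyz":[[-0.1,0,0],[-0.1,0,0]],"spin":[0,0]}'; python3 - <<'E'
from h import *
for c,S in(("wrist",4),("side",8)):
    P=r.camera_params(c);im=save(c,c+"13")
    print(c,np.round(fitplate(im,P,(.552,-.147),c,S=S),4))
    print([(np.round(x["position"],1).tolist(),round(x["score"],2)) for x in r.tip_of("white_tile",c)[:3]])
P=r.camera_params("wrist");print(proj("wrist",[.531,-.135,.062]),proj("wrist",[.531,-.135,.012]),proj("wrist",[.575,-.133,.062]),np.array(P["T"])[:3,3].round(3))
im=cv2.imread("pics/wrist13.png")
# coarse ascii of strip along y (columns/rows) over tile top
for x in(.5335,.572):
    print([ (round(y*1000),int(im[int(round(p[1])),int(round(p[0]))].mean())) for y in np.arange(-.150,-.118,.0015) for p in [proj("wrist",[x,y,.062],P)]])
E
```

```text
time: 27.5
ee_pos: [0.551, -0.1435, 0.0965]
ee_rot: [-1.235, 1.168, -1.168]
contact_force: [0.4, -6.6, 2.7]
grip_width: 0.0262
wrist [ 5.522000e-01 -1.576000e-01  7.378000e+00  2.913984e+02  3.037000e+03]
[]
side [ 5.50700e-01 -1.38400e-01 -1.69180e+00  3.19049e+01  1.74000e+02]
[([264.5, 296.4], 0.46)]
[np.float64(243.9982576636917), np.float64(214.21313303447528)] [np.float64(249.57744617987152), np.float64(193.33280143217058)] [np.float64(310.55577735610495), np.float64(214.83975537136862)] [ 0.547 -0.062  0.264]
[(-150, 46), (-148, 44), (-147, 44), (-146, 47), (-144, 47), (-142, 59), (-141, 163), (-139, 173), (-138, 175), (-136, 174), (-135, 183), (-133, 133), (-132, 59), (-130, 62), (-129, 66), (-127, 61), (-126, 198), (-124, 222), (-123, 231), (-121, 232), (-120, 233), (-118, 232)]
[(-150, 60), (-148, 62), (-147, 63), (-146, 62), (-144, 64), (-142, 72), (-141, 75), (-139, 208), (-138, 244), (-136, 229), (-135, 227), (-133, 240), (-132, 164), (-130, 71), (-129, 70), (-127, 73), (-126, 73), (-124, 194), (-123, 221), (-121, 231), (-120, 233), (-118, 233)]
```

The wrist fit now gives a 7.4° lean against about 0.5° when the plate was squared against the fence, so it turns in this high grip too. Next I'll straighten it on the fence, let it stand, and regrip lower across the 40 mm blade shoulder with a shorter lever and full grip.

```bash
python3 -m creep '{"xyz":[[0.6,0,0],[1.2,0,0],[1.8,0,0],[2.2,0,0],[2.5,0,0]],"spin":[0,0,0,0,0]}' - 30; python3 -m creep '{"xyz":[[0,0,0],[-0.5,0.0,0],[-0.8,0.05,0],[-0.8,0.05,0]],"spin":[0,0,0,0]}';  python3 - <<'E'
from h import *
P=r.camera_params("wrist");im=save("wrist","w14");print(np.round(fitplate(im,P,(.552,-.16)),4))
E
```

```text
time: 28.32
ee_pos: [0.5523, -0.1679, 0.0964]
ee_rot: [-1.235, 1.168, -1.167]
contact_force: [-1.1, 3.4, 1.8]
grip_width: 0.0263
time: 28.82
ee_pos: [0.552, -0.1601, 0.0959]
ee_rot: [-1.235, 1.168, -1.168]
contact_force: [0.1, 0.2, 0.5]
grip_width: 0.0265
[ 5.530000e-01 -1.655000e-01  3.353100e+00  3.048496e+02  3.379000e+03]
```

```bash
python3 -m creep '{"xyz":[[0,0,0],[0,0,0],[0,0,0],[0,1.0,0],[0,1.7,0]],"spin":[0,0,0,0,0]}' -1;  python3 - <<'E'
from h import *
P=r.camera_params("wrist");im=save("wrist","w15");f=fitplate(im,P,(.552,-.16));print(np.round(f,4),"y at z.07:",f[1]+.058*np.sin(np.radians(f[2])));print(r.get_obs()["ee_pos"])
E
```

```text
time: 29.5
ee_pos: [0.5516, -0.1602, 0.078]
ee_rot: [-1.235, 1.169, -1.168]
contact_force: [0.8, -0.4, -1.1]
grip_width: 0.0856
[ 5.528000e-01 -1.676000e-01  4.716900e+00  2.316914e+02  4.384000e+03] y at z.07: -0.1628623569481226
[ 0.55124814 -0.16014119  0.07723336]
```

```bash
python3 -m creep '{"xyz":[[0.2,0.1,0.1],[0.2,0.1,0.1],[0.2,0.1,0.1],[0.2,0.1,0.1],[0.2,0.1,0.1]],"spin":[0,0,0,0,0]}' 1 120;  python3 - <<'E'
from h import *
P=r.camera_params("wrist");im=save("wrist","w16");f=fitplate(im,P,(.552,-.16));print(np.round(f,4));o=r.get_obs();print(o["ee_pos"],o["contact_force"],o["grip_width"])
E
```

```text
time: 30.18
ee_pos: [0.553, -0.1623, 0.0784]
ee_rot: [-1.235, 1.168, -1.168]
contact_force: [-2.3, 0.2, 7.6]
grip_width: 0.028
[ 5.540000e-01 -1.670000e-01  4.261100e+00  3.229863e+02  4.283000e+03]
[ 0.55304656 -0.16232707  0.07844983] [-3.20865925 -0.05622297  7.71400147] 0.02779664631188352
```

```bash
python3 -m creep '{"xyz":[[0,-0.15,0],[0.3,-0.15,0],[0.6,-0.15,0],[0.8,-0.15,0],[0.9,-0.15,0]],"spin":[0,0,0,0,0]}' - 30;  python3 - <<'E'
from h import *
P=r.camera_params("wrist");im=save("wrist","w17");f=fitplate(im,P,(.552,-.165));print(np.round(f,4));o=r.get_obs();print(o["ee_pos"],o["contact_force"],o["grip_width"])
E
```

```text
time: 30.85
ee_pos: [0.5536, -0.1687, 0.0795]
ee_rot: [-1.234, 1.168, -1.165]
contact_force: [-2.1, 10.1, 5.9]
grip_width: 0.0278
[ 5.542000e-01 -1.683000e-01  1.636100e+00  2.794668e+02  4.470000e+03]
[ 0.55365069 -0.16929787  0.07948876] [-2.65117464 12.30916107  7.33239789] 0.027764423449849557
```

```bash
python3 -m creep '{"xyz":[[0.15,-0.1,0],[0.3,-0.1,0],[0.4,-0.1,0],[0.4,-0.1,0]],"spin":[0,0,0,0]}' - 20;  python3 - <<'E'
from h import *
P=r.camera_params("wrist");im=save("wrist","w18");f=fitplate(im,P,(.552,-.165));print(np.round(f,4));o=r.get_obs();print(o["ee_pos"],o["contact_force"],o["grip_width"])
E
```

```text
time: 31.4
ee_pos: [0.5536, -0.1723, 0.0799]
ee_rot: [-1.234, 1.169, -1.164]
contact_force: [-0.7, 15.0, -2.7]
grip_width: 0.0277
[ 5.54100e-01 -1.66900e-01 -1.18020e+00  2.61957e+02  4.68900e+03]
[ 0.55362113 -0.17231141  0.07994714] [-0.39975952 14.58730971 -1.62944539] 0.027766502049888467
```

```bash
python3 -m creep '{"xyz":[[0,0,0],[0,0,0],[-0.5,0,0],[-1.1,0,0],[-1.6,0,0]],"spin":[0,0,0,0,0]}' - 120; python3 -m creep '{"xyz":[[-0.2,0,0],[-0.4,0,0],[-0.4,0,0]],"spin":[0,0,0]}';  python3 - <<'E'
from h import *
P=r.camera_params("wrist");im=save("wrist","w19");f=fitplate(im,P,(.552,-.155));print(np.round(f,4))
E
```

```text
time: 32.08
ee_pos: [0.5528, -0.1596, 0.0805]
ee_rot: [-1.235, 1.168, -1.169]
contact_force: [0.2, -3.0, -1.6]
grip_width: 0.028
time: 32.45
ee_pos: [0.5527, -0.1561, 0.0805]
ee_rot: [-1.235, 1.168, -1.169]
contact_force: [0.7, -6.2, -1.3]
grip_width: 0.0276
[ 5.534000e-01 -1.544000e-01  2.419000e-01  2.705527e+02  4.525000e+03]
```

```bash
cat >> h.py <<'E'
def gap(name):
    P=r.camera_params("wrist");im=cv2.imread("pics/"+name+".png")
    for x in(.5325,.5345,.571,.573):
        ys=np.arange(-.165,-.112,.0003);v=[]
        for y in ys:
            p=proj("wrist",[x,y+(x-.553)*.055,.062],P);v.append(cv2.getRectSubPix(im,(1,1),(float(p[0]),float(p[1]))).mean())
        b=np.array(v)>115;e=np.where(np.diff(b.astype(int)))[0];print(x,[(round(ys[i]*1000,1),"+" if b[i+1] else "-") for i in e])
E
python3 -m creep '{"xyz":[[-0.1,0,0],[-0.1,0,0]],"spin":[0,0]}'; python3 - <<'E'
from h import *
save("wrist","w20");gap("w20")
E
python3 -m creep '{"xyz":[[-0.1,0,0],[-0.1,0,0]],"spin":[0,0]}'; python3 - <<'E'
from h import *
save("wrist","w21");gap("w21");P=r.camera_params("wrist");f=fitplate(cv2.imread("pics/w21.png")[:,:,::-1].copy(),P,(.552,-.155));print(np.round(f,4))
E
```

```text
time: 32.75
ee_pos: [0.5526, -0.1556, 0.0806]
ee_rot: [-1.236, 1.168, -1.17]
contact_force: [0.8, -6.8, -0.1]
grip_width: 0.0277
0.5325 [(np.float64(-141.6), '+'), (np.float64(-132.3), '-'), (np.float64(-125.7), '+')]
0.5345 [(np.float64(-165.0), '-'), (np.float64(-141.3), '+'), (np.float64(-132.3), '-'), (np.float64(-126.0), '+')]
0.571 [(np.float64(-159.9), '+'), (np.float64(-151.5), '-'), (np.float64(-141.6), '+'), (np.float64(-132.6), '-'), (np.float64(-126.3), '+')]
0.573 [(np.float64(-141.9), '+'), (np.float64(-132.6), '-'), (np.float64(-126.3), '+')]
time: 33.05
ee_pos: [0.5526, -0.1551, 0.0806]
ee_rot: [-1.236, 1.168, -1.171]
contact_force: [0.6, -10.1, 0.4]
grip_width: 0.0279
0.5325 [(np.float64(-141.3), '+'), (np.float64(-132.3), '-'), (np.float64(-126.0), '+')]
0.5345 [(np.float64(-164.7), '-'), (np.float64(-141.3), '+'), (np.float64(-132.3), '-'), (np.float64(-126.0), '+')]
0.571 [(np.float64(-159.3), '+'), (np.float64(-151.5), '-'), (np.float64(-141.9), '+'), (np.float64(-132.6), '-'), (np.float64(-126.0), '+')]
0.573 [(np.float64(-164.7), '-'), (np.float64(-141.9), '+'), (np.float64(-132.6), '-'), (np.float64(-126.0), '+')]
[ 5.533000e-01 -1.537000e-01  2.953000e-01  2.610039e+02  4.518000e+03]
```

```bash
python3 -m creep '{"xyz":[[-0.1,0,0],[-0.1,0,0]],"spin":[0,0]}'; python3 -m creep '{"xyz":[[-0.1,0,0],[-0.1,0,0]],"spin":[0,0]}'; python3 - <<'E'
from h import *
save("wrist","w22");gap("w22");P=r.camera_params("wrist");f=fitplate(cv2.imread("pics/w22.png")[:,:,::-1].copy(),P,(.552,-.155));print(np.round(f,4))
E
```

```text
time: 33.35
ee_pos: [0.5525, -0.1545, 0.0807]
ee_rot: [-1.236, 1.168, -1.171]
contact_force: [-0.2, -12.4, 0.3]
grip_width: 0.0279
time: 33.6
ee_pos: [0.5525, -0.1525, 0.0807]
ee_rot: [-1.235, 1.168, -1.17]
contact_force: [-0.8, -7.1, 3.4]
grip_width: 0.0278
0.5325 [(np.float64(-164.1), '+'), (np.float64(-162.9), '-'), (np.float64(-141.9), '+'), (np.float64(-132.3), '-'), (np.float64(-125.7), '+')]
0.5345 [(np.float64(-165.0), '+'), (np.float64(-163.5), '-'), (np.float64(-141.9), '+'), (np.float64(-132.3), '-'), (np.float64(-125.7), '+')]
0.571 [(np.float64(-157.8), '+'), (np.float64(-150.3), '-'), (np.float64(-142.2), '+'), (np.float64(-132.6), '-'), (np.float64(-126.0), '+')]
0.573 [(np.float64(-164.7), '+'), (np.float64(-163.5), '-'), (np.float64(-142.2), '+'), (np.float64(-132.6), '-'), (np.float64(-126.0), '+')]
[ 5.534000e-01 -1.541000e-01  1.733000e+00  2.467012e+02  4.409000e+03]
```

```bash
python3 -m creep '{"xyz":[[-0.05,0.1,0],[-0.1,0.1,0]],"spin":[0,0]}'; python3 -m creep '{"xyz":[[-0.05,0.05,0],[-0.05,0.05,0]],"spin":[0,0]}'; python3 - <<'E'
from h import *
save("wrist","w23");gap("w23");P=r.camera_params("wrist");f=fitplate(cv2.imread("pics/w23.png")[:,:,::-1].copy(),P,(.552,-.155));print(np.round(f,4))
E
```

```text
time: 33.9
ee_pos: [0.5526, -0.1519, 0.0798]
ee_rot: [-1.235, 1.167, -1.171]
contact_force: [1.0, -9.7, 3.3]
grip_width: 0.0277
time: 34.15
ee_pos: [0.5526, -0.1517, 0.0794]
ee_rot: [-1.236, 1.167, -1.171]
contact_force: [0.2, -9.8, 5.0]
grip_width: 0.0277
0.5325 [(np.float64(-164.1), '+'), (np.float64(-162.0), '-'), (np.float64(-141.0), '+'), (np.float64(-132.3), '-'), (np.float64(-125.7), '+')]
0.5345 [(np.float64(-163.8), '+'), (np.float64(-162.6), '-'), (np.float64(-141.0), '+'), (np.float64(-132.3), '-'), (np.float64(-126.0), '+')]
0.571 [(np.float64(-156.6), '+'), (np.float64(-149.1), '-'), (np.float64(-141.6), '+'), (np.float64(-132.3), '-'), (np.float64(-126.0), '+')]
0.573 [(np.float64(-163.2), '+'), (np.float64(-162.9), '-'), (np.float64(-141.6), '+'), (np.float64(-132.3), '-'), (np.float64(-126.0), '+')]
[ 5.535000e-01 -1.544000e-01  2.818000e+00  2.931895e+02  4.375000e+03]
```

```bash
python3 -m creep '{"xyz":[[-0.05,0.05,0],[-0.1,0.1,0],[-0.1,0.1,0]],"spin":[0,0,0]}'; python3 - <<'E'
from h import *
save("wrist","w24");gap("w24");P=r.camera_params("wrist");f=fitplate(cv2.imread("pics/w24.png")[:,:,::-1].copy(),P,(.552,-.155));print(np.round(f,4))
P=r.camera_params("side");print(np.round(fitplate(save("side","s24"),P,(.552,-.15),"side",S=8),4))
E
```

```text
time: 34.58
ee_pos: [0.5527, -0.1513, 0.0786]
ee_rot: [-1.236, 1.167, -1.172]
contact_force: [0.5, -13.0, 5.1]
grip_width: 0.0275
0.5325 [(np.float64(-163.2), '+'), (np.float64(-162.0), '-'), (np.float64(-141.0), '+'), (np.float64(-132.3), '-'), (np.float64(-125.7), '+')]
0.5345 [(np.float64(-162.3), '+'), (np.float64(-162.0), '-'), (np.float64(-140.7), '+'), (np.float64(-132.3), '-'), (np.float64(-125.7), '+')]
0.571 [(np.float64(-156.0), '+'), (np.float64(-148.5), '-'), (np.float64(-141.6), '+'), (np.float64(-132.3), '-'), (np.float64(-126.0), '+')]
0.573 [(np.float64(-141.6), '+'), (np.float64(-132.3), '-'), (np.float64(-126.0), '+')]
[ 5.537000e-01 -1.542000e-01  3.228700e+00  3.162598e+02  4.356000e+03]
[ 5.5260e-01 -1.3650e-01 -5.1248e+00  3.0327e+01  1.6700e+02]
```

```bash
python3 -m creep '{"xyz":[[0,0,0],[0,0,0],[0,0,0]],"spin":[0,0,0]}'; python3 - <<'E'
from h import *
save("wrist","w25");gap("w25")
for q in("thick_standard","slim_standard","flask","pen"): print(q,[(np.round(x["position"]).tolist(),round(x["score"],2)) for x in r.tip_of(q,"side")[:3]])
o=r.get_obs();print(o["ee_pos"],o["contact_force"],o["time"]); print(r.job_done())
E
```

```text
time: 35.05
ee_pos: [0.5527, -0.1513, 0.0786]
ee_rot: [-1.236, 1.167, -1.172]
contact_force: [-0.1, -12.9, 5.1]
grip_width: 0.028
0.5325 [(np.float64(-163.2), '+'), (np.float64(-162.0), '-'), (np.float64(-141.0), '+'), (np.float64(-132.3), '-'), (np.float64(-125.7), '+')]
0.5345 [(np.float64(-162.3), '+'), (np.float64(-162.0), '-'), (np.float64(-140.7), '+'), (np.float64(-132.3), '-'), (np.float64(-125.7), '+')]
0.571 [(np.float64(-156.0), '+'), (np.float64(-148.5), '-'), (np.float64(-141.6), '+'), (np.float64(-132.3), '-'), (np.float64(-126.0), '+')]
0.573 [(np.float64(-141.6), '+'), (np.float64(-132.6), '-'), (np.float64(-126.0), '+')]
thick_standard [([280.0, 295.0], 0.54)]
slim_standard [([301.0, 295.0], 0.72), ([333.0, 280.0], 0.63), ([330.0, 317.0], 0.55)]
flask [([191.0, 341.0], 0.58)]
pen [([250.0, 336.0], 0.75), ([224.0, 269.0], 0.72)]
[ 0.55270639 -0.15123118  0.078559  ] [-9.03443846e-03 -1.39661160e+01  5.03813366e+00] 35.3
the job is handed in; nothing more can be done
None
```

I took the backing plate from the grey rest and slid it down behind the white tile in the left bay. I then pushed the tile onto the black face and handed in at 35.3 s, still holding the plate there. I believe the tile is flush, but I inferred its foot being flush rather than seeing it.

The first push made the plate and tile lean, top towards the face. A second grip across the handle's width leaned the same way. I squared the plate on the fence, let go of it twice inside the bay, and finished with a low grip at 120 N.

**Checks that agreed:**
- **Push:** it held at about 13–14 N for the last half second, inside the 5–20 N range.
- **Tile top:** it sat at the same place at both ends and did not move as the push rose.
- **Plate travel:** about 14.7 mm from the fence to its final place, against 14 mm expected for a flush tile.
- **Bystanders:** the standards, flask and pen were found within 3 pixels of where they started.

**Checks that were weak or disagreed:**
- **Plate lean:** the wrist fit suggests about 1.5° one way and the side fit about 2° the other. I took the plate as upright within a couple of degrees.
- **Camera offset:** the cameras and the contact points seem to differ by about 2 mm in y.
- **Plate height:** that the plate is fully down comes from the gripper height and about 5 N of upward force, not from a picture.
- **No last look:** I had used all 12 pictures before the final push.

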